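# Pack the staining case and shut its heavy cover

## Robot

A 6-joint arm with a two-finger parallel gripper is mounted at the origin on a cart in front of the work surface, level with it; the furniture and walls round the work are solid. World frame = base frame: x ahead of the robot, y to its left, z up, the work surface at z = 0. Lengths are in m, angles in rad, forces in N, time in s.
With the tool pointing down it reaches from about 0.35 to 0.85 m from the base axis. Payload 8.1 kg.
Tool frame: the origin (TCP) lies on the centre line of the jaws, within the pads' length; the fingertips stand 11 mm ahead of it and the grasp point (between the pads) lies 8 mm behind it; z points along the fingers, y is the direction in which the jaws open and shut (so a half turn about z gives the same grasp; the last joint's range is limited). The gripper opens to 85 mm and grips with 20 to 120 N. Pads are 22 mm wide; open, the fingers measure 114 mm over their backs; the gripper's body (76 mm by 85 mm) begins 54 mm behind the grasp point. The pads swing forward as they close: fully open they stand 13 mm farther back than shut.
Start: joints at [-1.414, 0.13, 1.488, -0, 1.523, -0.085], TCP at [0.144, -0.583, 0.242] pointing down, gripper open.
Joint ranges: [-2.96, 2.96], [-0.89, 2.26], [0.02, 2.5], [-1.34, 4.48], [0, 2.73], [-2.66, 2.66]. Speed limits (rad/s): [2.39, 2.39, 2.79, 3.14, 3.14, 3.14].

## Interface

Orientations are given as a unit quaternion [x, y, z, w].
In Python, from bench import r gives the robot as it stands.
- The arm moves only by the shell command python3 -m handwheel 'ROWS' [FORCE]. ROWS is a JSON object of lists of equal length, an entry for each row: "grip": the gripper's target within -1 to 1 (fully open at 1, half-way at 0, shut at -1); "slide": the shift along the world's x, y, z in m, a list of three; "turn": the turn, a rotation vector about the world's x, y, z in degrees, a list of three. A call has 1 to 8 rows; each row shifts and turns the commanded pose from where the row before left it; what a row does not reach is not made up. A row lasts 1/10 s, in which the tool goes at most 50 mm and 8.59 degrees, less where a joint would pass 70% of its speed; a pose out of reach is approached as far as the arm can. A call is refused whole if a number of a shift passes 0.05 or a number of a turn 8.59, either way. A call with a gripper value outside its range is refused whole. The fingers move at their own pace and stop on an object; FORCE is the grip in N (left out, the last holds). Time passes only in rows, so rows that do not move let the fingers close. It gives the time, the measured TCP pose, the force and the opening at its end, in the units of the state.
- r.sense(): the state, without advancing time (a new reading comes with each control period).
- r.snapshot(name): name is "side" or "top" or "wrist"; returns a dict with "img" (480x640x3 uint8, red, green, blue), "camera_matrix" (3x3 intrinsics, pixels), "rvec" (rotation vector, rad) and "tvec" (3), from world to camera coordinates, as OpenCV has them. Camera axes: x right, y down, z forward; pixel columns grow to the right and rows downward; lengths in m; the calibration is good to about 2 mm. A picture is of the moment at which its call begins. There is no depth.
- r.close_job(): hands the job in, once; it reports no verdict.
The state is a dict: "time": time; "qpos": joint angles; "joint_velocities": joint speeds; "tau": joint torques, N m; "tcp_pos": TCP position; "orientation": TCP orientation; "wrist_force": force on the tool from outside, world axes, zero at the start; "ft_torque": the same for the moment, N m; "gripper_width": opening from 0.0 (shut) to 1.0 (fully open).
Only numpy, scipy, OpenCV 4.12 (cv2) and the standard library are available. Lean on these libraries where they do the work, as an engineer would, in place of code of your own. Each camera call takes 0.05 s, during which the arm holds its last target. There are 200 camera calls.

## Task

Pack up the staining case: stand the odd white glue bottle from its row in the white tray, stand every loose amber stain bottle from the desk in the free gaps of the row without disturbing the bottles packed there, and lay the yellow petri dish flat in the pocket at the left end of the case. When all is packed, lower the heavy hinged cover by hand all the way so that it shuts without slamming, and then slide the lock knob on top of it fully to the right. Leave the timer and the lighter alone.

Things in the scene. Friction and masses are not known exactly. Their poses are not given: they have to be found in the camera images.
- case: fixed metal bottle case; base 128 mm deep (its x) by 286 mm wide (its y), walls 45 mm high, 4 mm thick; origin at the centre of its underside on the desk, x towards the hinge (away from the robot), y to the left, z up. Inside, from the middle of the row to the front and rear walls there are 60 mm. The right part holds the bottle row; a divider 4 mm thick, its top 32 mm above the origin, parts off the pocket at the left end
- row (a point): middle of the row, on the case floor (4 mm above the case's origin), axes as the case. Bottles stand along y between two rails 38 mm apart, 4 mm thick, tops 18 mm above this floor. The row is 204 mm long, with 6 places at y = -85, -51, -17, 17, 51, 85 mm; at the start -51 and 51 are empty, the others hold the packed bottles and, in any one of them, the glue bottle
- pocket (a point): centre of the pocket's floor, 104 mm left of and 4 mm above the case's origin, axes as the case: an empty space 120 mm (x) by 70 mm (y) between the case walls and the divider, for the petri dish
- cover (a joint): angle of the 0.9 kg metal cover in rad: 0 shut, 1.6 to 1.75 at the start (open, stop at 1.8), hinged on the rear top edge of the base. Its stiff hinge holds it where it is left above about 0.6 rad; below about 0.5 rad it falls shut unless held. It slams if it turns faster than about 1.5 rad/s in its last 0.2 rad
- cover_top (a point): centre of the cover's outer top face, 90 mm above the desk when shut; the cover is 45 mm deep with 4 mm walls, its ceiling 86 mm above the desk when shut, so that stain bottles fit beneath but the glue bottle does not
- cover_hinge (a point): middle of the hinge line, fixed to the case: 64 mm behind (case x) and 45 mm above the case's origin; its y axis is the hinge line, x and z as the case
- cover_handle (a point): middle of the round handle bar on the cover's front: bar 12 mm thick and 100 mm long along the hinge direction, 38 mm clear (centre) of the cover's front face. With the cover shut it lies 166 mm in front of (case -x) and 20 mm above the hinge; at angle a these offsets are turned by a about the case's +y axis (so the bar goes up and back as a grows)
- lock (a joint): travel of the lock knob in m: 0 at the start, 0.025 fully over; it slides to the case's right (case -y) with 1.5 N of friction and stays where it is left; it rides on the cover
- lock_knob (a point): centre of the lock knob, a black block on the middle of the cover's top, 26 mm (case x) by 12 mm (case y) by 20 mm high; with the cover shut this point is 103 mm above the desk, 2 mm behind (case -x) and at first 12.5 mm left of the case's centre
- glue: white glue bottle with orange cap, upright: body 34 mm across and 76 mm high, cap 24 mm across, 88 mm high over all, about 90 g; origin at the centre of its underside
- tray: fixed white tray for things that do not belong in the case, 120 by 120 mm, rim 14 mm high, walls and floor 4 mm; origin at the centre of its underside
- clock: white timer, 64x64x19 mm, origin at the centre of its underside; leave alone
- flint: red lighter lying flat, 84 mm long (its y), 24 mm wide, 12 mm high, origin at the centre of its underside; leave alone
- dish: flat round yellow petri dish with its lid on, 56 mm across, 13 mm high to grip, about 30 g; lies flat on the desk at the start; origin at the centre of its underside
- stain_1: loose stain bottle that is to go into the case (may be absent), amber dropper bottle with black cap, upright: body 30 mm across and 64 mm high, cap 21 mm across, 74 mm high over all, 50 to 100 g; origin at the centre of its underside; its z axis is up to within 0.07 rad when it stands level
- stain_2: loose stain bottle that is to go into the case (may be absent), amber dropper bottle with black cap, upright: body 30 mm across and 64 mm high, cap 21 mm across, 74 mm high over all, 50 to 100 g; origin at the centre of its underside; its z axis is up to within 0.07 rad when it stands level
- stain_3: loose stain bottle that is to go into the case (may be absent), amber dropper bottle with black cap, upright: body 30 mm across and 64 mm high, cap 21 mm across, 74 mm high over all, 50 to 100 g; origin at the centre of its underside; its z axis is up to within 0.07 rad when it stands level
- kept_1: stain bottle packed in the case from the start, amber dropper bottle with black cap, upright: body 30 mm across and 64 mm high, cap 21 mm across, 74 mm high over all, 50 to 100 g; origin at the centre of its underside; its z axis is up to within 0.07 rad when it stands level
- kept_2: stain bottle packed in the case from the start, amber dropper bottle with black cap, upright: body 30 mm across and 64 mm high, cap 21 mm across, 74 mm high over all, 50 to 100 g; origin at the centre of its underside; its z axis is up to within 0.07 rad when it stands level
- kept_3: stain bottle packed in the case from the start, amber dropper bottle with black cap, upright: body 30 mm across and 64 mm high, cap 21 mm across, 74 mm high over all, 50 to 100 g; origin at the centre of its underside; its z axis is up to within 0.07 rad when it stands level

How it is judged:
By the outcome, as a careful person would: the job done as asked, in the order asked, and still so for the second after the job is handed in, with the robot touching nothing.
Of stain_1, stain_2, stain_3 only 2 to 3 are there at a start; the rules pass over those that are not, and their reading is None.
At some moment in a run one of dish may be knocked a few centimetres aside while the robot is not near it.
It also fails if it takes over 184 s, if anything falls off the work surface, if the arm or the gripper's body presses on something with over 40 N, if the wrist force passes 120 N, or if a joint passes its speed limit or range.

## Working session

There is one attempt and no reset: what is moved stays moved. The work goes in short steps, Python scripts to look and compute and a shell command to move; the robot and the scene stay as the last step left them, time stands still between calls to the robot, and variables do not carry over. Pictures are saved under pics/ and viewed, about 12 in all and at most 16, crops included, and the job is handed in when it is done.

```bash
ls; mkdir -p pics; cat > h.py <<'E'
import numpy as np, cv2
from bench import r
def snap(cam,name,crop=None,scale=1):
    s=r.snapshot(cam); img=s['img'][:,:,::-1].copy()
    np.savez('pics/'+name+'.npz',K=s['camera_matrix'],r=s['rvec'],t=s['tvec'],img=img)
    if crop: x0,y0,x1,y1=crop; img=cv2.resize(img[y0:y1,x0:x1],None,fx=scale,fy=scale,interpolation=cv2.INTER_CUBIC)
    cv2.imwrite('pics/'+name+'.png',img)
def load(name):
    d=np.load('pics/'+name+'.npz'); R=cv2.Rodrigues(d['r'])[0]; return d['K'],R,d['t'].reshape(3),d['img']
def ray(name,u,v):
    K,R,t,_=load(name); return -R.T@t, R.T@np.linalg.inv(K)@np.array([u,v,1.])
def px(name,u,v,z):
    o,d=ray(name,u,v); return o+d*(z-o[2])/d[2]
def proj(name,P):
    K,R,t,_=load(name); q=K@(R@np.asarray(P,float)+t); return q[:2]/q[2]
E
python3 - <<'E'
from h import *
for c in ('top','side'):
    snap(c,c+'0'); K,R,t,_=load(c+'0'); print(c,K[0,0],-R.T@t,R[2])
print(r.sense())
E
```

```text
pics
top 442.3716151384748 [ 0.44435469 -0.06919765  0.94725276] [ 0.08770167 -0.02648985 -0.99579451]
side 579.2834909058018 [ 0.34213463 -0.98539039  0.64955474] [ 0.15120239  0.84174955 -0.51826202]
{'time': 0.1, 'qpos': array([-1.41439189e+00,  1.31086852e-01,  1.48919232e+00,  1.35735599e-05,
        1.52303619e+00, -8.54032690e-02]), 'joint_velocities': array([ 0.00189548, -0.00106836, -0.0009961 ,  0.0011211 , -0.00167426,
        0.00193409]), 'tau': array([ 1.24304421e-03, -5.70950997e+01, -5.01942945e+01, -1.96395004e-04,
        8.10916565e-03,  1.31422280e-05]), 'tcp_pos': array([ 0.14362159, -0.58204494,  0.24133657]), 'orientation': array([ 9.92699700e-01,  1.20609139e-01, -2.37978008e-05, -8.61055873e-04]), 'wrist_force': array([-0.52854738,  0.36446318,  0.74524281]), 'ft_torque': array([ 0.02693786, -0.04713857, -0.00664643]), 'gripper_width': 1.0001753670729228}
```

View pics/top0.png

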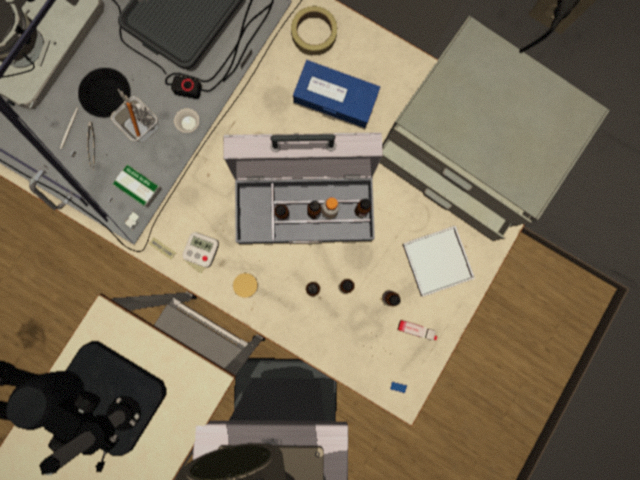

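View pics/side0.png

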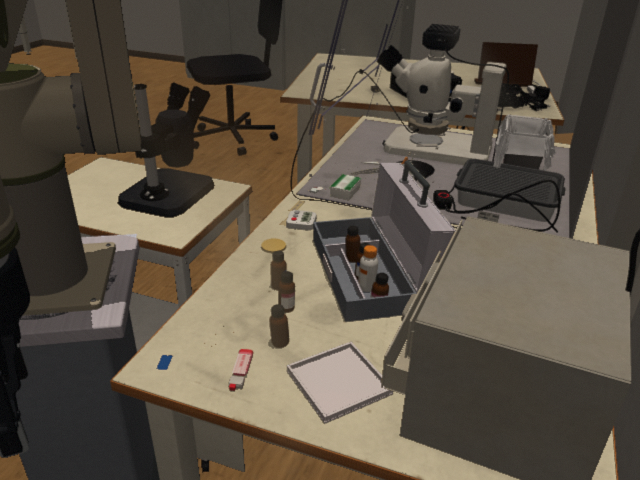

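The top view shows the case (corners about (236,182)-(374,242)), glue at (331,206), kept bottles at (282,211), (314,209) and (362,208), loose stains at (313,288), (347,285) and (391,298), the dish at (245,285), and the tray at (437,262). I'll enlarge it.

```bash
python3 - <<'E'
from h import *
i=load('top0')[3]
cv2.imwrite('pics/t0c.png',cv2.resize(i[125:345,220:486],None,fx=3,fy=3,interpolation=cv2.INTER_CUBIC)[:600,:800])
i=load('side0')[3]
cv2.imwrite('pics/s0c.png',cv2.resize(i[210:410,220:440],None,fx=3,fy=3,interpolation=cv2.INTER_CUBIC)[:600,:800])
E
```

```text
(no output)
```

View pics/t0c.png

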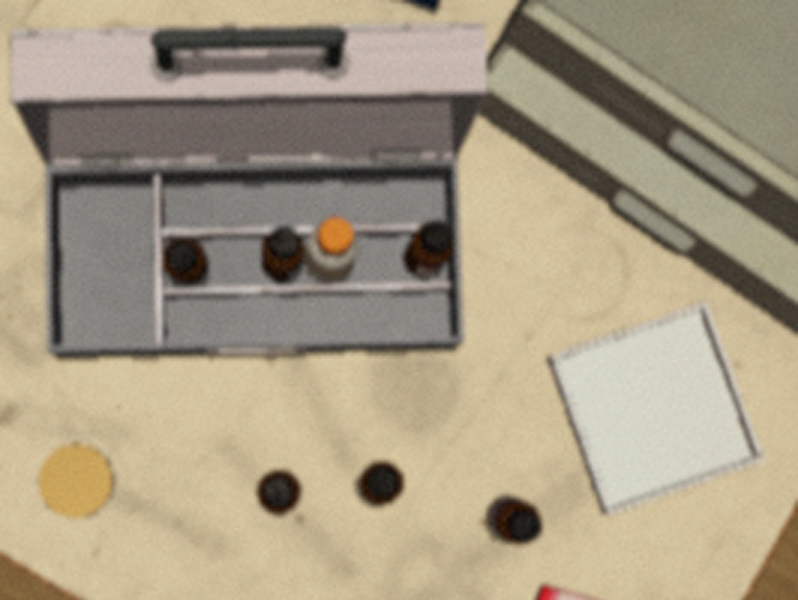

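View pics/s0c.png

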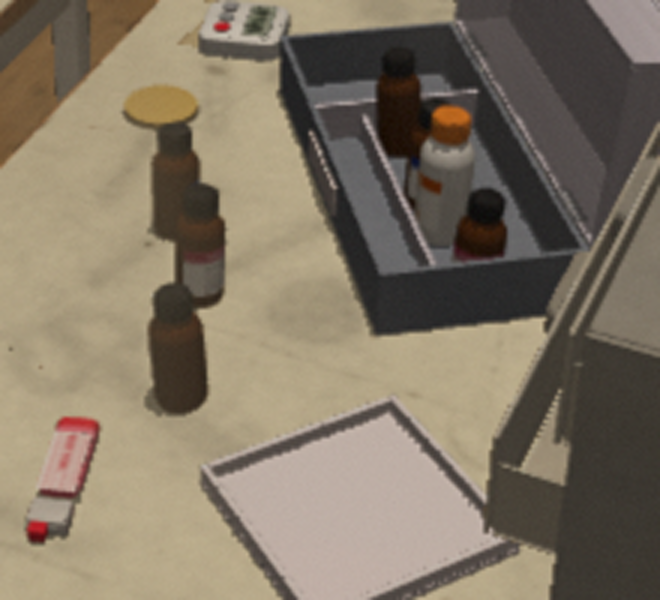

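In the enlarged top crop, the case rim's front corners are at (54,352) and (461,346). The caps are at glue (337,236), kept (184,258), (285,243) and (437,237), and loose (279,490), (382,482) and (522,523). The dish is at (76,480), and the tray corners are (550,358), (704,306), (758,457) and (606,511).

```bash
python3 - <<'E'
from h import *
np.set_printoptions(precision=4,suppress=True)
T=lambda x,y:(220+(x+.5)/3-.5,125+(y+.5)/3-.5)
S=lambda x,y:(220+(x+.5)/3-.5,210+(y+.5)/3-.5)
P={}
for n,x,y,z in [('rimFL',54,354,.045),('rimFR',461,347,.045),('rimRL',48,168,.045),('rimRR',459,162,.045),('glue',337,236,.092),('k85',184,258,.078),('k17',285,243,.078),('k-85',437,237,.078),('sA',279,490,.074),('sB',382,482,.074),('sC',522,523,.074),('dish',76,480,.013),('t1',550,358,.014),('t2',704,306,.014),('t3',758,457,.014),('t4',606,511,.014)]:
    P[n]=px('top0',*T(x,y),z); print(n,P[n])
print('tray',sum(P['t%d'%i] for i in (1,2,3,4))/4)
def tri(a,b):
    o1,d1=ray('top0',*T(*a));o2,d2=ray('side0',*S(*b))
    A=np.c_[d1,-d2];s=np.linalg.lstsq(A,o2-o1,rcond=None)[0];p,q=o1+d1*s[0],o2+d2*s[1]
    return (p+q)/2,np.linalg.norm(p-q)
print('glue',tri((337,236),(452,114)));print('k85',tri((184,258),(399,55)));print('k-85',tri((437,237),(487,198)))
print('A',tri((279,490),(174,131)));print('B',tri((382,482),(202,191)));print('C',tri((522,523),(172,292)));print('dish',tri((76,480),(160,104)))
print('handle',tri((155,40),(0,0))[0][:0])
h=[ray('top0',*T(160,38)),ray('top0',*T(340,37))]
for n in ('FL','FR','RL','RR'): pass
f=(P['rimFR']-P['rimFL']);r_=(P['rimRR']-P['rimRL']);print(np.linalg.norm(f),np.linalg.norm(r_),np.arctan2(f[0],-f[1]),np.arctan2(r_[0],-r_[1]))
print('c',(P['rimFL']+P['rimFR']+P['rimRL']+P['rimRR'])/4, np.linalg.norm(P['rimFL']-P['rimRL']))
E
```

```text
rimFL [0.5211 0.0715 0.045 ]
rimFR [ 0.5316 -0.206   0.045 ]
rimRL [0.6493 0.0799 0.045 ]
rimRR [ 0.6605 -0.2036  0.045 ]
glue [ 0.5982 -0.1171  0.092 ]
k85 [ 0.5836 -0.0169  0.078 ]
k17 [ 0.5952 -0.0834  0.078 ]
k-85 [ 0.6015 -0.1844  0.078 ]
sA [ 0.4323 -0.0826  0.074 ]
sB [ 0.4387 -0.1501  0.074 ]
sC [ 0.4135 -0.2426  0.074 ]
dish [0.4359 0.0582 0.013 ]
t1 [ 0.5281 -0.2741  0.014 ]
t2 [ 0.5676 -0.3848  0.014 ]
t3 [ 0.4607 -0.4224  0.014 ]
t4 [ 0.4208 -0.3139  0.014 ]
tray [ 0.4943 -0.3488  0.014 ]
glue (array([ 0.5976, -0.1169,  0.0956]), np.float64(0.00025161128013604864))
k85 (array([ 0.5854, -0.0174,  0.081 ]), np.float64(0.004394390663017615))
k-85 (array([ 0.6022, -0.1844,  0.0792]), np.float64(0.0016781624881591472))
A (array([ 0.4319, -0.0826,  0.0756]), np.float64(0.0007852581361551346))
B (array([ 0.4397, -0.1501,  0.0759]), np.float64(0.0019502197447543918))
C (array([ 0.4134, -0.2424,  0.075 ]), np.float64(0.00037142275955168706))
dish (array([0.4359, 0.0587, 0.0091]), np.float64(7.823562710711697e-05))
handle []
0.2776510221948041 0.2838095448330028 0.03784678481758026 0.03943635437094167
c [ 0.5906 -0.0645  0.045 ] 0.12851661616112156
```

```bash
python3 -m handwheel '{"grip":[1,1,1,1,1,1,1],"slide":[[0.022,0.036,0.01],[0.022,0.036,0.01],[0.022,0.036,0.01],[0.022,0.036,0.01],[0.022,0.036,0.01],[0.022,0.036,0.01],[0.022,0.036,0.01]],"turn":[[0,0,6],[0,0,6],[0,0,6],[0,0,6],[0,0,6],[0,0,6],[0,0,6]]}' 40
python3 -m handwheel '{"grip":[1,1,1,1,1,1,1],"slide":[[0.022,0.036,0.01],[0.022,0.036,0.01],[0.022,0.036,0.01],[0.022,0.036,0.01],[0.022,0.036,0.01],[0.022,0.036,0.01],[0,0,0]],"turn":[[0,0,6],[0,0,6],[0,0,6],[0,0,6],[0,0,6],[0,0,6],[0,0,0]]}'
python3 - <<'E'
from h import *
snap('wrist','w1'); print(r.sense()['tcp_pos'],r.sense()['orientation'],r.sense()['qpos']); K,R,t,_=load('w1'); print(K[0,0],-R.T@t,R)
E
```

```text
time: 0.8
tcp_pos: [0.2981, -0.3288, 0.3123]
orientation: [0.883, 0.47, 0.0, -0.0]
wrist_force: [0.9, -0.0, -0.4]
gripper_width: 1.002
time: 1.5
tcp_pos: [0.4317, -0.1105, 0.3734]
orientation: [0.692, 0.722, 0.001, 0.0]
wrist_force: [-0.4, 0.5, -0.0]
gripper_width: 1.001
[ 0.43062847 -0.1124441   0.37262121] [6.93735307e-01 7.20230010e-01 1.92602148e-04 1.40959612e-04] [-3.70904968e-01 -3.08229586e-01  1.66631647e+00  2.52414986e-04
  1.78309714e+00 -4.08323094e-01]
342.87267863745376 [ 0.42840177 -0.03790757  0.50414592] [[ 0.99917579  0.04056109  0.00159055]
 [ 0.0383461  -0.95601536  0.29079926]
 [ 0.01331572 -0.29049859 -0.95678277]]
```

View pics/w1.png

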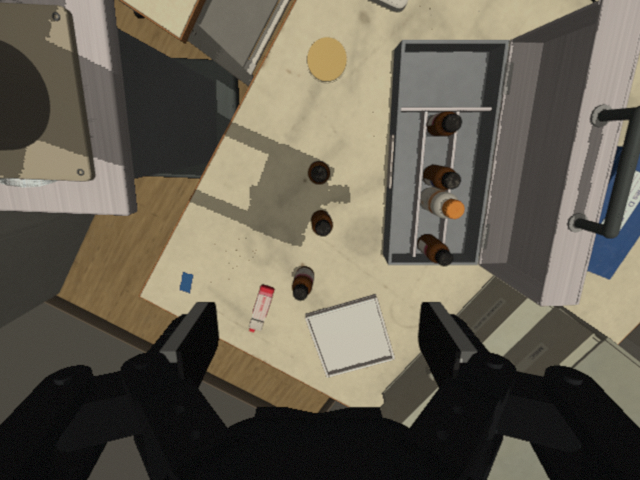

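```bash
python3 - <<'E'
from h import *
i=load('w1')[3]
cv2.imwrite('pics/w1c.png',cv2.resize(i[30:280,370:530],None,fx=4,fy=4,interpolation=cv2.INTER_CUBIC)[400:,:])
cv2.imwrite('pics/w1c.png',np.hstack([cv2.resize(i[30:180,380:530],None,fx=4,fy=4,interpolation=cv2.INTER_CUBIC)[:,:400*1+0] if 0 else cv2.resize(i[30:270,380:510],None,fx=2.5,fy=2.5,interpolation=cv2.INTER_CUBIC),cv2.resize(i[150:390,280:460],None,fx=2.5,fy=2.5,interpolation=cv2.INTER_CUBIC)]))
E
```

```text
(no output)
```

View pics/w1c.png

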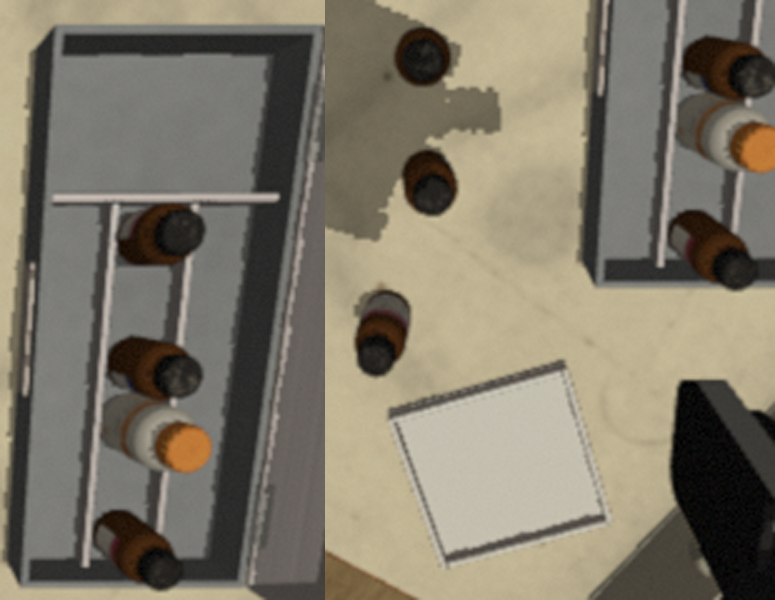

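```bash
python3 - <<'E'
from h import *
np.set_printoptions(precision=4,suppress=True)
A=lambda x,y:(380+(x+.5)/2.5-.5,30+(y+.5)/2.5-.5)
B=lambda x,y:(280+(x-325+.5)/2.5-.5,150+(y+.5)/2.5-.5)
P={}
for n,f,x,y,z in [('rimFL',A,55,28,.045),('rimRL',A,322,28,.045),('rimFR',A,22,582,.045),('rimRR',A,245,582,.045),('rf1',A,114,205,.022),('rf2',A,86,566,.022),('rr1',A,195,205,.022),('rr2',A,160,540,.022),('div1',A,53,198,.032),('div2',A,279,197,.032),
 ('k85',A,182,229,.078),('k17',A,180,376,.078),('glue',A,184,446,.092),('k-85',A,160,567,.078),('A',B,423,54,.074),('B',B,434,193,.074),('C',B,376,354,.074),('t1',B,391,413,.014),('t2',B,563,366,.014),('t3',B,606,519,.014),('t4',B,447,563,.014)]:
    P[n]=px('w1',*f(x,y),z); print(n,P[n])
print('tray',sum(P['t%d'%i] for i in (1,2,3,4))/4)
print('dish',px('w1',327,60,.013))
for a,b in [('rimFL','rimFR'),('rimRL','rimRR'),('rf1','rf2'),('rr1','rr2'),('k85','k-85')]:
    d=P[a]-P[b]; print(a,b,np.linalg.norm(d),-np.arctan2(d[0],d[1]),(P[a]+P[b])[:2]/2)
d=P['div2']-P['div1'];print(np.arctan2(d[1],d[0]),np.linalg.norm(d))
E
```

```text
rimFL [0.524  0.0764 0.045 ]
rimRL [0.6509 0.0816 0.045 ]
rimFR [ 0.5365 -0.2035  0.045 ]
rimRR [ 0.6636 -0.1985  0.045 ]
rf1 [0.5691 0.001  0.022 ]
rf2 [ 0.579  -0.2002  0.022 ]
rr1 [0.6118 0.0027 0.022 ]
rr2 [ 0.6206 -0.1823  0.022 ]
div1 [0.5344 0.0022 0.032 ]
div2 [0.6507 0.0074 0.032 ]
k85 [ 0.5861 -0.0128  0.078 ]
k17 [ 0.5957 -0.0808  0.078 ]
glue [ 0.5974 -0.113   0.092 ]
k-85 [ 0.6005 -0.1804  0.078 ]
A [ 0.4318 -0.0772  0.074 ]
B [ 0.4404 -0.1476  0.074 ]
C [ 0.4127 -0.2398  0.074 ]
t1 [ 0.4212 -0.3088  0.014 ]
t2 [ 0.5281 -0.2715  0.014 ]
t3 [ 0.5666 -0.3819  0.014 ]
t4 [ 0.4625 -0.4207  0.014 ]
tray [ 0.4946 -0.3457  0.014 ]
dish [0.4369 0.0587 0.013 ]
rimFL rimFR 0.28022795000654865 0.044406238648022255 [ 0.5302 -0.0636]
rimRL rimRR 0.28035261487152213 0.04544073928222462 [ 0.6573 -0.0584]
rf1 rf2 0.20140416858846263 0.04879201418183145 [ 0.574  -0.0996]
rr1 rr2 0.1851943305025214 0.047541272776022124 [ 0.6162 -0.0898]
k85 k-85 0.16820115790775375 0.08569832479522371 [ 0.5933 -0.0966]
0.04482854929877462 0.11641947090349622
```

```bash
python3 -m handwheel '{"grip":[0.3,0.3,0.3,0.3,0.3,0.3],"slide":[[0.035,0,-0.03],[0.035,0,-0.03],[0.035,0,-0.03],[0.035,0,-0.03],[0.027,-0.003,-0.03],[0,0,-0.02]],"turn":[[0,0,0],[0,0,0],[0,0,0],[0,0,0],[0,0,0.4],[0,0,0]]}'
python3 -m handwheel '{"grip":[0.3,0.3,0.3],"slide":[[0,0,0],[0,0,0],[0,0,0]],"turn":[[0,0,0],[0,0,0],[0,0,0]]}'
python3 - <<'E'
from h import *
snap('top','t2',(260,130,460,280),4);snap('wrist','w2'); print(r.sense()['tcp_pos'],r.sense()['orientation'])
A=lambda x,y:(220+(x+.5)/3-.5,125+(y+.5)/3-.5)
for x,y in [(163,291),(450,288),(163,231),(450,228)]: print(px('top0',*A(x,y),.022))
E
```

```text
time: 2.15
tcp_pos: [0.5967, -0.1187, 0.1973]
orientation: [0.694, 0.72, -0.001, -0.002]
wrist_force: [-0.5, 0.3, -0.4]
gripper_width: 0.651
time: 2.45
tcp_pos: [0.5971, -0.1184, 0.2045]
orientation: [0.693, 0.72, 0.001, 0.001]
wrist_force: [-0.8, -0.4, 1.1]
gripper_width: 0.646
[ 0.59729639 -0.11818428  0.20475757] [0.69330841 0.72063875 0.00080181 0.00161483]
[5.68922820e-01 5.43266945e-04 2.20000000e-02]
[ 0.57546918 -0.20135265  0.022     ]
[0.61148222 0.0016822  0.022     ]
[ 0.61832678 -0.20101494  0.022     ]
```

View pics/w2.png

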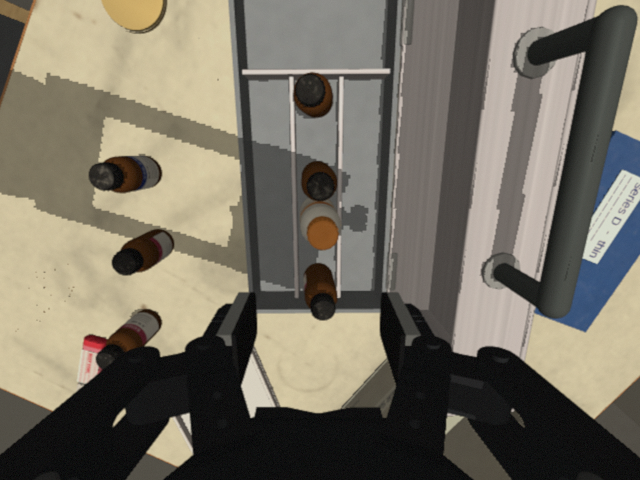

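```bash
python3 - <<'E'
from h import *
np.set_printoptions(precision=4,suppress=True)
P={}
for n,x,y,z in [('k85',313,89,.078),('k17',319,182,.078),('glue',322,232,.092),('k-85',322,305,.078),('rf1',294,77,.022),('rf2',299,297,.022),('rr1',341,77,.022),('rr2',338,297,.022),('A',104,176,.074),('B',128,261,.074),('C',110,356,.074)]:
    P[n]=px('w2',x,y,z); print(n,P[n], (P[n]-[.5953,-.098,0])[:2]@np.array([[.999,-.0455],[.0455,.999]]))
E
```

```text
k85 [ 0.5902 -0.0137  0.078 ] [-0.0013  0.0845]
k17 [ 0.5967 -0.0772  0.078 ] [0.0024 0.0207]
glue [ 0.6002 -0.1119  0.092 ] [ 0.0043 -0.0141]
k-85 [ 0.6031 -0.1786  0.078 ] [ 0.0041 -0.0809]
rf1 [0.5732 0.0018 0.022 ] [-0.0175  0.1007]
rf2 [ 0.5816 -0.1995  0.022 ] [-0.0183 -0.1008]
rr1 [0.6123 0.0033 0.022 ] [0.0216 0.1004]
rr2 [ 0.6208 -0.1981  0.022 ] [ 0.0209 -0.1012]
A [ 0.4351 -0.0792  0.074 ] [-0.1591  0.026 ]
B [ 0.4447 -0.1469  0.074 ] [-0.1527 -0.042 ]
C [ 0.4176 -0.2374  0.074 ] [-0.1838 -0.1312]
```

```bash
python3 -m handwheel '{"grip":[0.3,0.3,0.3,0.3,0.3,0.3],"slide":[[0.001,0.003,-0.03],[0,0,-0.03],[0,0,-0.03],[0,0,-0.03],[0,0,-0.02],[0,0,-0.012]],"turn":[[0,0,0],[0,0,0],[0,0,0],[0,0,0],[0,0,0],[0,0,0]]}'
python3 -m handwheel '{"grip":[0.3,-0.4,-0.4,-0.4,-0.4,-0.4,-0.4],"slide":[[0,0,0],[0,0,0],[0,0,0],[0,0,0],[0,0,0],[0,0,0],[0,0,0]],"turn":[[0,0,0],[0,0,0],[0,0,0],[0,0,0],[0,0,0],[0,0,0],[0,0,0]]}' 40
```

```text
time: 3.15
tcp_pos: [0.5972, -0.1145, 0.0495]
orientation: [0.693, 0.721, -0.0, -0.0]
wrist_force: [0.7, -0.2, 0.9]
gripper_width: 0.651
time: 3.85
tcp_pos: [0.5991, -0.115, 0.0526]
orientation: [0.693, 0.721, 0.001, 0.001]
wrist_force: [-2.2, 0.1, 7.4]
gripper_width: 0.381
```

```bash
python3 -m handwheel '{"grip":[-0.4,-0.4,-0.4,-0.4,-0.4,-0.4],"slide":[[0,0,0.01],[0,0,0.025],[0,0,0.03],[0,0,0.03],[0,0,0.025],[0,0,0]],"turn":[[0,0,0],[0,0,0],[0,0,0],[0,0,0],[0,0,0],[0,0,0]]}'
python3 -m handwheel '{"grip":[-0.4,-0.4,-0.4,-0.4,-0.4,-0.4,-0.4,-0.4],"slide":[[-0.019,-0.038,0],[-0.019,-0.038,0],[-0.019,-0.038,0],[-0.019,-0.038,0],[-0.019,-0.038,0],[-0.02,-0.04,0],[0,0,0],[0,0,0]],"turn":[[0,0,0],[0,0,0],[0,0,0],[0,0,0],[0,0,0],[0,0,0],[0,0,0],[0,0,0]]}'
python3 - <<'E'
from h import *
snap('side','s3',(200,180,480,410),2.6); print(r.sense()['tcp_pos'])
E
```

```text
time: 4.45
tcp_pos: [0.6007, -0.1153, 0.1767]
orientation: [0.693, 0.721, 0.002, 0.004]
wrist_force: [1.1, -1.1, 0.1]
gripper_width: 0.382
time: 5.25
tcp_pos: [0.4819, -0.3452, 0.1698]
orientation: [0.694, 0.72, 0.0, -0.0]
wrist_force: [0.6, 1.0, -0.6]
gripper_width: 0.378
[ 0.48248925 -0.3442598   0.16984745]
```

View pics/s3.png

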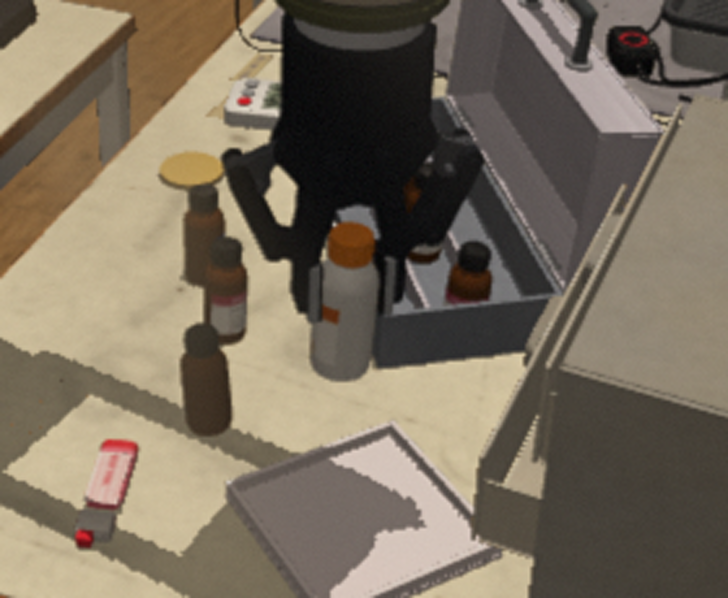

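The glue is held upright over the tray. I'll lower and release it, then go to stain C, the one nearest the tray at about (0.415,-0.240).

```bash
python3 -m handwheel '{"grip":[-0.4,-0.4,-0.4,-0.4,-0.4,-0.4,-0.4],"slide":[[0,0,-0.03],[0,0,-0.03],[0,0,-0.025],[0,0,-0.02],[0,0,-0.008],[0,0,-0.004],[0,0,0]],"turn":[[0,0,0],[0,0,0],[0,0,0],[0,0,0],[0,0,0],[0,0,0],[0,0,0]]}'
python3 -m handwheel '{"grip":[-0.1,0.1,0.3,0.3,0.3],"slide":[[0,0,0],[0,0,0],[0,0,0],[0,0,0],[0,0,0]],"turn":[[0,0,0],[0,0,0],[0,0,0],[0,0,0],[0,0,0]]}'
python3 -m handwheel '{"grip":[0.3,0.3,0.3,0.3,0.3],"slide":[[0,0,0.015],[0,0,0.03],[0,0,0.035],[0,0,0.03],[0,0,0]],"turn":[[0,0,0],[0,0,0],[0,0,0],[0,0,0],[0,0,0]]}'
```

```text
time: 6.0
tcp_pos: [0.4834, -0.3441, 0.0539]
orientation: [0.693, 0.721, 0.0, 0.0]
wrist_force: [0.1, 0.5, -1.0]
gripper_width: 0.379
time: 6.5
tcp_pos: [0.4828, -0.3447, 0.0535]
orientation: [0.693, 0.721, 0.0, 0.0]
wrist_force: [0.8, 0.2, 0.4]
gripper_width: 0.653
time: 7.0
tcp_pos: [0.4854, -0.3468, 0.1707]
orientation: [0.693, 0.721, 0.0, 0.005]
wrist_force: [-1.1, -0.3, 0.7]
gripper_width: 0.649
```

```bash
python3 -m handwheel '{"grip":[0.1,0.1,0.1,0.1,0.1,0.1,0.1,0.1],"slide":[[-0.02,0.03,0],[-0.02,0.03,0],[-0.02,0.03,0],[-0.0085,0.015,-0.02],[0,0,-0.035],[0,0,-0.035],[0,0,-0.03],[0,0,-0.01]],"turn":[[0,0,0],[0,0,0],[0,0,0],[0,0,0],[0,0,0],[0,0,0],[0,0,0],[0,0,0]]}'
python3 -m handwheel '{"grip":[0.1,-0.1,-0.5,-0.5,-0.5,-0.5],"slide":[[0,0,0],[0,0,0],[0,0,0],[0,0,0],[0,0,0],[0,0,0]],"turn":[[0,0,0],[0,0,0],[0,0,0],[0,0,0],[0,0,0],[0,0,0]]}' 40
python3 -m handwheel '{"grip":[-0.5,-0.5,-0.5,-0.5,-0.5],"slide":[[0,0,0.01],[0,0,0.03],[0,0,0.04],[0,0,0.04],[0,0,0]],"turn":[[0,0,0],[0,0,0],[0,0,0],[0,0,0],[0,0,0]]}'
```

```text
time: 7.8
tcp_pos: [0.412, -0.2379, 0.0303]
orientation: [0.693, 0.721, -0.0, -0.003]
wrist_force: [-0.6, 0.6, -0.2]
gripper_width: 0.548
time: 8.4
tcp_pos: [0.4156, -0.2406, 0.0354]
orientation: [0.693, 0.721, 0.0, 0.002]
wrist_force: [-1.2, -0.0, 7.6]
gripper_width: 0.332
time: 8.9
tcp_pos: [0.4177, -0.242, 0.1611]
orientation: [0.693, 0.721, 0.001, 0.006]
wrist_force: [1.0, -0.9, -0.5]
gripper_width: 0.331
```

```bash
python3 -m handwheel '{"grip":[-0.5,-0.5,-0.5,-0.5,-0.5,-0.5,-0.5,-0.5],"slide":[[0.035,0.018,0],[0.035,0.018,0],[0.035,0.018,0],[0.035,0.018,0],[0.03,0.012,0],[0.014,0.007,0],[0,0,-0.03],[0,0,0]],"turn":[[0,0,0],[0,0,0],[0,0,0],[0,0,0],[0,0,0],[0,0,0],[0,0,0],[0,0,0]]}'
python3 -m handwheel '{"grip":[-0.5,-0.5],"slide":[[0,0,0],[0,0,0]],"turn":[[0,0,0],[0,0,0]]}'
python3 - <<'E'
from h import *
snap('side','s4',(290,200,450,340),3.5);snap('wrist','w4');snap('top','t4',(220,125,486,345),3);print(r.sense()['tcp_pos'])
a=cv2.imread('pics/s4.png');i=load('w4')[3][40:360,190:450]
cv2.imwrite('pics/m4.png',np.hstack([cv2.resize(a,(420,368)),cv2.resize(i,None,fx=1.15,fy=1.15)[:368,:380]]))
E
```

```text
time: 9.7
tcp_pos: [0.5959, -0.1472, 0.1192]
orientation: [0.693, 0.721, -0.001, -0.003]
wrist_force: [-0.7, 0.5, -2.2]
gripper_width: 0.329
time: 9.9
tcp_pos: [0.5983, -0.149, 0.1246]
orientation: [0.693, 0.721, 0.0, 0.0]
wrist_force: [-0.1, -0.4, -0.5]
gripper_width: 0.333
[ 0.59870451 -0.14909651  0.1248639 ]
```

View pics/m4.png

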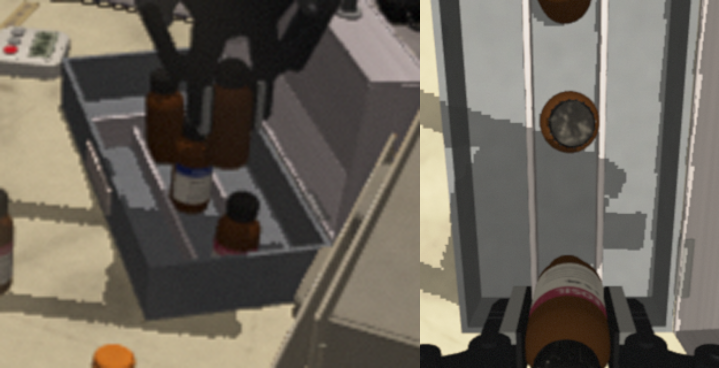

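```bash
python3 - <<'E'
from h import *
np.set_printoptions(precision=4,suppress=True)
S=lambda x,y:(290+x/2.625,200+y/2.625)
W=lambda x,y:(190+(x-420)/1.15,40+y/1.15)
tcp=np.array([.5987,-.149,.1249])
print('held pred',proj('s4',tcp+[0,0,.040]),'meas',S(235,66))
for n,p in [('k-85',(240,200)),('k17',(192,130)),('k85',(166,75))]:
    o,d=ray('s4',*S(*p)); 
    q=o+d*(.078-o[2])/d[2]; print(n,S(*p),q)
o,d=ray('s4',*S(235,66)); print('held at z.165',o+d*(.165-o[2])/d[2])
for n,p,z in [('k17',(572,120),.078),('rf',(531,270),.022),('rr',(602,270),.022),('rf',(526,40),.022),('rr',(600,40),.022),('heldbot c@y265',(568,262),.0909)]: print(n,px('w4',*W(*p),z))
print('held bottom center proj in crop',((proj('w4',[.5987,-.149,.0909])-[190,40])*1.15+[420,0]))
E
```

```text
held pred [378.1844 223.07  ] meas (379.5238095238095, 225.14285714285714)
k-85 (381.42857142857144, 276.1904761904762) [ 0.6022 -0.1841  0.078 ]
k17 (363.1428571428571, 249.52380952380952) [ 0.5909 -0.094   0.078 ]
k85 (353.23809523809524, 228.57142857142858) [ 0.5896 -0.0144  0.078 ]
held at z.165 [ 0.5991 -0.1565  0.165 ]
k17 [ 0.598  -0.0795  0.078 ]
rf [ 0.5765 -0.1734  0.022 ]
rr [ 0.6217 -0.1717  0.022 ]
rf [ 0.5723 -0.04    0.022 ]
rr [ 0.6122 -0.0385  0.022 ]
heldbot c@y265 [ 0.5986 -0.1403  0.0909]
held bottom center proj in crop [567.4955 279.9644]
```

```bash
python3 -m handwheel '{"grip":[-0.5,-0.5,-0.5,-0.5,-0.5,-0.5,-0.5],"slide":[[0,0.002,-0.01],[0,0,-0.02],[0,0,-0.02],[0,0,-0.015],[0,0,-0.01],[0,0,-0.008],[0,0,0]],"turn":[[0,0,0],[0,0,0],[0,0,0],[0,0,0],[0,0,0],[0,0,0],[0,0,0]]}'
```

```text
time: 10.75
tcp_pos: [0.5986, -0.1466, 0.0402]
orientation: [0.693, 0.721, 0.0, 0.0]
wrist_force: [-0.4, 0.1, -0.8]
gripper_width: 0.33
```

```bash
python3 -m handwheel '{"grip":[-0.5,-0.5,-0.2,-0.1,0.0,0.0,0.0],"slide":[[0,0,-0.001],[0,0,0],[0,0,0],[0,0,0],[0,0,0],[0,0,0],[0,0,0]],"turn":[[0,0,0],[0,0,0],[0,0,0],[0,0,0],[0,0,0],[0,0,0],[0,0,0]]}'
python3 -m handwheel '{"grip":[0,0,0,0,0],"slide":[[0,0,0.015],[0,0,0.03],[0,0,0.035],[0,0,0.03],[0,0,0]],"turn":[[0,0,0],[0,0,0],[0,0,0],[0,0,0],[0,0,0]]}'
```

```text
time: 11.45
tcp_pos: [0.5982, -0.1465, 0.0393]
orientation: [0.693, 0.721, 0.0, 0.0]
wrist_force: [0.5, 0.6, 0.8]
gripper_width: 0.5
time: 11.95
tcp_pos: [0.6017, -0.1477, 0.1569]
orientation: [0.693, 0.721, 0.002, 0.005]
wrist_force: [0.9, 0.1, 0.4]
gripper_width: 0.497
```

```bash
python3 -m handwheel '{"grip":[0.1,0.1,0.1,0.1,0.1,0.1,0.1,0.1],"slide":[[-0.035,0,0],[-0.035,0,0],[-0.035,0,0],[-0.035,0,0],[-0.0175,-0.0015,-0.02],[0,0,-0.035],[0,0,-0.035],[0,0,-0.026]],"turn":[[0,0,0],[0,0,0],[0,0,0],[0,0,0],[0,0,0],[0,0,0],[0,0,0],[0,0,0]]}'
python3 -m handwheel '{"grip":[0.1,0.1,-0.1,-0.5,-0.5,-0.5,-0.5],"slide":[[0,0,0],[0,0,0],[0,0,0],[0,0,0],[0,0,0],[0,0,0],[0,0,0]],"turn":[[0,0,0],[0,0,0],[0,0,0],[0,0,0],[0,0,0],[0,0,0],[0,0,0]]}' 40
python3 -m handwheel '{"grip":[-0.5,-0.5,-0.5,-0.5,-0.5],"slide":[[0,0,0.01],[0,0,0.03],[0,0,0.04],[0,0,0.04],[0,0,0]],"turn":[[0,0,0],[0,0,0],[0,0,0],[0,0,0],[0,0,0]]}'
```

```text
time: 12.75
tcp_pos: [0.4397, -0.1477, 0.0318]
orientation: [0.693, 0.721, -0.0, -0.0]
wrist_force: [-0.1, 0.4, 0.2]
gripper_width: 0.551
time: 13.45
tcp_pos: [0.442, -0.1488, 0.0354]
orientation: [0.693, 0.721, 0.0, 0.001]
wrist_force: [-2.3, 0.4, 5.5]
gripper_width: 0.341
time: 13.95
tcp_pos: [0.4447, -0.1498, 0.1613]
orientation: [0.693, 0.721, 0.002, 0.006]
wrist_force: [1.3, 0.5, -0.3]
gripper_width: 0.342
```

```bash
python3 -m handwheel '{"grip":[-0.5,-0.5,-0.5,-0.5,-0.5,-0.5,-0.5,-0.5],"slide":[[0.035,0.008,0],[0.035,0.008,0],[0.035,0.008,0],[0.03,0.007,0],[0.0208,0.0033,0],[0,0,-0.03],[0,0,0],[0,0,0]],"turn":[[0,0,0],[0,0,0],[0,0,0],[0,0,0],[0,0,0],[0,0,0],[0,0,0],[0,0,0]]}'
python3 - <<'E'
from h import *
snap('wrist','w5'); s=r.sense(); print(s['tcp_pos'],s['wrist_force'])
i=load('w5')[3][40:360,190:450]; cv2.imwrite('pics/w5c.png',cv2.resize(i,None,fx=1.8,fy=1.8))
E
```

```text
time: 14.75
tcp_pos: [0.5954, -0.1134, 0.1227]
orientation: [0.693, 0.721, -0.001, -0.001]
wrist_force: [0.6, -0.5, -0.4]
gripper_width: 0.342
[ 0.59607984 -0.11379505  0.12389139] [ 0.80522597  0.0467768  -0.10423483]
```

View pics/w5c.png

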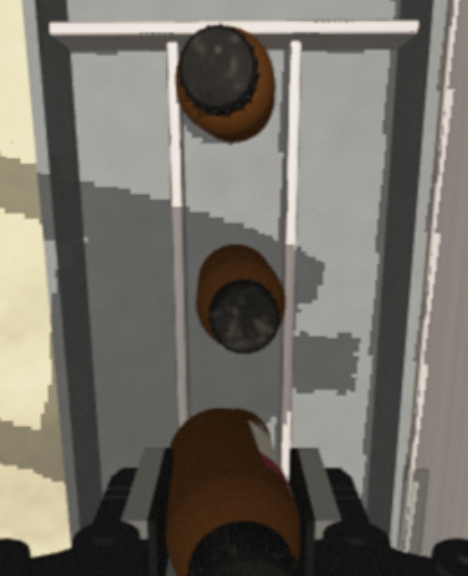

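```bash
python3 -m handwheel '{"grip":[-0.5,-0.5,-0.5,-0.5,-0.5,-0.5,-0.5],"slide":[[0,0,-0.01],[0,0,-0.02],[0,0,-0.02],[0,0,-0.015],[0,0,-0.01],[0,0,-0.009],[0,0,0]],"turn":[[0,0,0],[0,0,0],[0,0,0],[0,0,0],[0,0,0],[0,0,0],[0,0,0]]}'
```

```text
time: 15.5
tcp_pos: [0.5959, -0.114, 0.0391]
orientation: [0.693, 0.721, -0.001, -0.0]
wrist_force: [-0.0, 0.2, -1.1]
gripper_width: 0.335
```

```bash
python3 -m handwheel '{"grip":[-0.3,-0.2,-0.1,0.0,0.0,0.0],"slide":[[0,0,0],[0,0,0],[0,0,0],[0,0,0],[0,0,0],[0,0,0.01]],"turn":[[0,0,0],[0,0,0],[0,0,0],[0,0,0],[0,0,0],[0,0,0]]}'
python3 -m handwheel '{"grip":[0,0,0,0],"slide":[[0,0,0.03],[0,0,0.035],[0,0,0.035],[0,0,0]],"turn":[[0,0,0],[0,0,0],[0,0,0],[0,0,0]]}'
python3 -m handwheel '{"grip":[0.1,0.1,0.1,0.1,0.1,0.1,0.1,0.1],"slide":[[-0.035,0.008,0],[-0.035,0.008,0],[-0.035,0.008,0],[-0.035,0.008,0],[-0.024,0.0023,-0.02],[0,0,-0.035],[0,0,-0.035],[0,0,-0.026]],"turn":[[0,0,0],[0,0,0],[0,0,0],[0,0,0],[0,0,0],[0,0,0],[0,0,0],[0,0,0]]}'
python3 -m handwheel '{"grip":[0.1,0.1,-0.1,-0.5,-0.5,-0.5,-0.5],"slide":[[0,0,0],[0,0,0],[0,0,0],[0,0,0],[0,0,0],[0,0,0],[0,0,0]],"turn":[[0,0,0],[0,0,0],[0,0,0],[0,0,0],[0,0,0],[0,0,0],[0,0,0]]}' 40
python3 -m handwheel '{"grip":[-0.5,-0.5,-0.5,-0.5,-0.5],"slide":[[0,0,0.01],[0,0,0.03],[0,0,0.04],[0,0,0.04],[0,0,0]],"turn":[[0,0,0],[0,0,0],[0,0,0],[0,0,0],[0,0,0]]}'
```

```text
time: 16.1
tcp_pos: [0.5952, -0.1134, 0.0481]
orientation: [0.693, 0.721, -0.001, -0.001]
wrist_force: [-0.0, 0.3, -0.8]
gripper_width: 0.496
time: 16.5
tcp_pos: [0.6003, -0.1148, 0.1571]
orientation: [0.693, 0.721, 0.003, 0.005]
wrist_force: [0.7, 0.1, 1.2]
gripper_width: 0.5
time: 17.3
tcp_pos: [0.4316, -0.0792, 0.0319]
orientation: [0.693, 0.721, -0.0, -0.0]
wrist_force: [0.2, 0.8, 0.5]
gripper_width: 0.55
time: 18.0
tcp_pos: [0.434, -0.0799, 0.0354]
orientation: [0.693, 0.721, 0.001, 0.001]
wrist_force: [-2.3, -0.4, 6.4]
gripper_width: 0.336
time: 18.5
tcp_pos: [0.4366, -0.0807, 0.1612]
orientation: [0.693, 0.721, 0.003, 0.005]
wrist_force: [0.1, 0.2, -0.0]
gripper_width: 0.333
```

```bash
python3 -m handwheel '{"grip":[-0.5,-0.5,-0.5,-0.5,-0.5,-0.5,-0.5,-0.5],"slide":[[0.035,0.007,0],[0.035,0.007,0],[0.035,0.007,0],[0.033,0.007,0],[0.0225,0.0042,0],[0,0,-0.03],[0,0,0],[0,0,0]],"turn":[[0,0,0],[0,0,0],[0,0,0],[0,0,0],[0,0,0],[0,0,0],[0,0,0],[0,0,0]]}'
python3 - <<'E'
from h import *
snap('wrist','w6');snap('side','s6'); s=r.sense(); print(s['tcp_pos'],s['wrist_force'])
i=load('w6')[3][100:360,190:450]; j=load('s6')[3][190:400,290:450]
cv2.imwrite('pics/m6.png',np.hstack([cv2.resize(i,(500,500)),cv2.resize(j,(300,394)) if 0 else cv2.copyMakeBorder(cv2.resize(j,(300,394)),0,106,0,0,cv2.BORDER_CONSTANT)]))
E
```

```text
time: 19.3
tcp_pos: [0.5918, -0.0471, 0.1228]
orientation: [0.693, 0.721, -0.001, -0.001]
wrist_force: [0.1, 0.1, -0.6]
gripper_width: 0.343
[ 0.59311532 -0.04746328  0.12464566] [ 0.3058056  -0.39804515 -0.37383817]
```

View pics/m6.png

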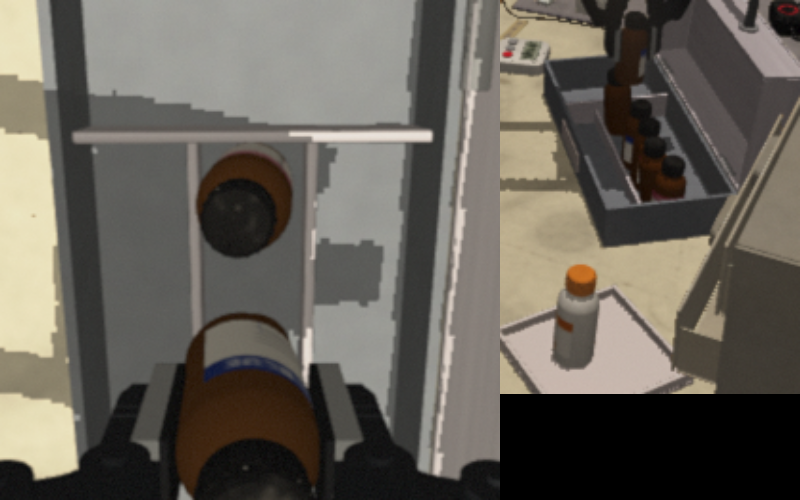

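```bash
python3 - <<'E'
from h import *
f=lambda x,y:(190+x*.52,100+y*.52)
print('held far edge',px('w6',*f(242,315),.0893),'k85 cap',px('w6',*f(238,214),.078),'rails',px('w6',*f(195,250),.022),px('w6',*f(309,250),.022),'heldx',px('w6',*f(184,405),.105),px('w6',*f(315,405),.105))
g=lambda x,y:(190+x/1.8,40+y/1.8)
print('w5 held far',px('w5',*g(218,408),.0885),'k17',px('w5',*g(244,314),.078),'k85',px('w5',*g(218,68),.078))
E
```

```text
held far edge [ 0.59007305 -0.03588159  0.0893    ] k85 cap [ 0.58797848 -0.01103178  0.078     ] rails [ 0.57239424 -0.03663717  0.022     ] [ 0.61374716 -0.03501829  0.022     ] heldx [ 0.57635112 -0.05460228  0.105     ] [ 0.6091536  -0.05328877  0.105     ]
w5 held far [ 0.59125579 -0.10419152  0.0885    ] k17 [ 0.59774229 -0.07881911  0.078     ] k85 [ 0.58809688 -0.01405542  0.078     ]
```

```bash
python3 -m handwheel '{"grip":[-0.5,-0.5,-0.5,-0.5,-0.5,-0.5,-0.5],"slide":[[0,0,-0.01],[0,0,-0.02],[0,0,-0.02],[0,0,-0.015],[0,0,-0.01],[0,0,-0.009],[0,0,0]],"turn":[[0,0,0],[0,0,0],[0,0,0],[0,0,0],[0,0,0],[0,0,0],[0,0,0]]}'
```

```text
time: 20.1
tcp_pos: [0.5929, -0.0473, 0.0392]
orientation: [0.693, 0.721, -0.0, -0.0]
wrist_force: [-0.4, -0.6, -0.8]
gripper_width: 0.334
```

```bash
python3 -m handwheel '{"grip":[-0.3,-0.2,-0.1,0.0,0.0,0.0],"slide":[[0,0,0],[0,0,0],[0,0,0],[0,0,0],[0,0,0],[0,0,0.01]],"turn":[[0,0,0],[0,0,0],[0,0,0],[0,0,0],[0,0,0],[0,0,0]]}'
python3 -m handwheel '{"grip":[0,0,0,0.8,0.8,0.8,0.8],"slide":[[0,0,0.03],[0,0,0.035],[0,0,0.035],[-0.03,-0.03,0.03],[-0.03,-0.03,0.03],[-0.03,-0.03,0.03],[0,0,0]],"turn":[[0,0,0],[0,0,0],[0,0,0],[0,0,0],[0,0,0],[0,0,0],[0,0,0]]}'
python3 - <<'E'
from h import *
snap('wrist','w7');snap('top','t7'); s=r.sense(); print(s['tcp_pos'])
i=load('w7')[3]; j=load('t7')[3][170:330,190:390]
cv2.imwrite('pics/m7.png',np.vstack([cv2.resize(i[:300,160:560],(800,600))[:330],cv2.resize(j,None,fx=2,fy=2)[:270].copy() if 0 else cv2.copyMakeBorder(cv2.resize(j[60:,:],None,fx=2.6,fy=2.6),0,0,0,280,cv2.BORDER_CONSTANT)]))
E
```

```text
time: 20.7
tcp_pos: [0.5917, -0.047, 0.0481]
orientation: [0.693, 0.721, -0.001, -0.001]
wrist_force: [-0.9, -0.2, -0.0]
gripper_width: 0.5
time: 21.4
tcp_pos: [0.5063, -0.1376, 0.2423]
orientation: [0.694, 0.72, 0.001, 0.004]
wrist_force: [1.0, -0.2, 0.7]
gripper_width: 0.901
[ 0.50671021 -0.13466901  0.23784879]
```

View pics/m7.png

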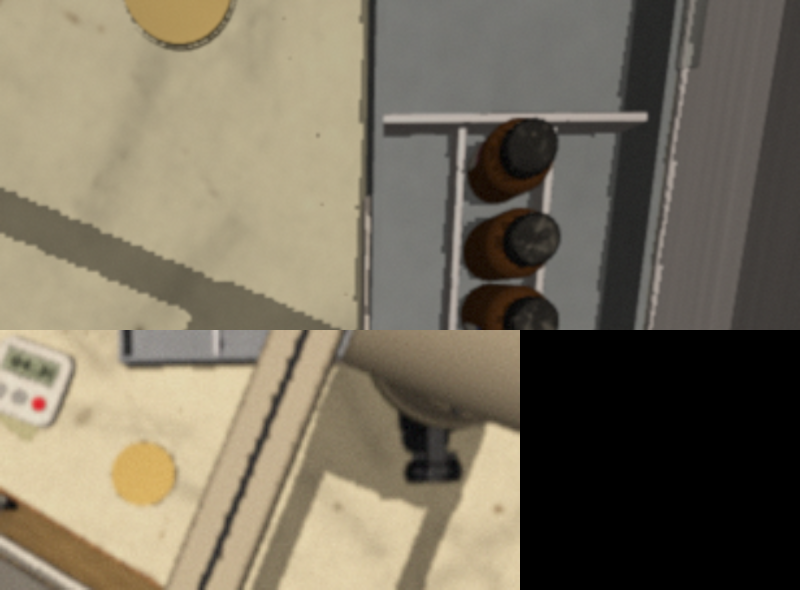

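```bash
python3 -m handwheel '{"grip":[0.8,0.8,0.8,0.8,0.8,0.7,0.7,0.7],"slide":[[-0.0133,0.039,-0.015],[-0.0135,0.039,-0.015],[-0.0135,0.039,-0.015],[-0.0135,0.039,-0.015],[-0.0135,0.04,-0.015],[0,0,-0.035],[0,0,-0.035],[0,0,-0.034]],"turn":[[0,0,0],[0,0,0],[0,0,0],[0,0,0],[0,0,0],[0,0,0],[0,0,0],[0,0,0]]}'
python3 -m handwheel '{"grip":[0.7,0.7,0.7,0.7],"slide":[[0,0,-0.02],[0,0,-0.01],[0,0,-0.005],[0,0,0]],"turn":[[0,0,0],[0,0,0],[0,0,0],[0,0,0]]}'
python3 - <<'E'
from h import *
snap('side','s8'); s=r.sense(); print(s['tcp_pos'],s['wrist_force'],s['gripper_width'])
cv2.imwrite('pics/s8.png',cv2.resize(load('s8')[3][190:280,220:340],None,fx=5,fy=5))
E
```

```text
time: 22.3
tcp_pos: [0.4381, 0.0638, 0.0547]
orientation: [0.692, 0.722, -0.0, -0.001]
wrist_force: [0.0, -0.5, -0.2]
gripper_width: 0.851
time: 22.7
tcp_pos: [0.439, 0.0625, 0.0217]
orientation: [0.693, 0.721, -0.0, -0.0]
wrist_force: [0.9, 0.1, 0.6]
gripper_width: 0.85
[0.43960889 0.06238355 0.02245478] [ 0.61455682  0.47238224 -0.10759229] 0.8493110646954426
```

View pics/s8.png

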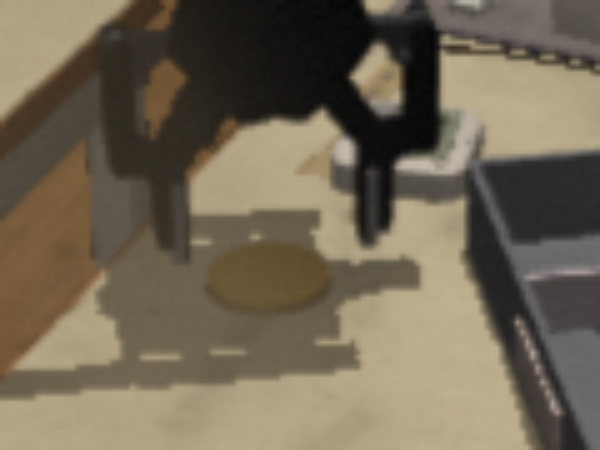

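```bash
python3 - <<'E'
from h import *
for z in (.01,.02,.03): print(z,proj('s8',[.4396-.037,.0624-.011*0,z]),proj('s8',[.4396+.037,.0624,z]))
print('dish',px('s8',220+268/5,190+270/5,.013))
E
```

```text
0.01 [257.06282546 244.16266096] [291.86931431 241.80706334]
0.02 [256.90931434 240.10216913] [291.86402799 237.77361452]
0.03 [256.7544906 236.0069573] [291.85869688 233.70599236]
dish [0.43675056 0.0536311  0.013     ]
```

```bash
python3 -m handwheel '{"grip":[0.7,0.7,0.7,0.7,0.7],"slide":[[-0.0035,-0.005,0],[0,0,-0.004],[0,0,-0.004],[0,0,-0.003],[0,0,0]],"turn":[[0,0,0],[0,0,0],[0,0,0],[0,0,0],[0,0,0]]}'
python3 -m handwheel '{"grip":[0.5,0.3,0.1,0.1,0.1,0.1,0.1],"slide":[[0,0,0],[0,0,0],[0,0,0],[0,0,0],[0,0,0],[0,0,0],[0,0,0]],"turn":[[0,0,0],[0,0,0],[0,0,0],[0,0,0],[0,0,0],[0,0,0],[0,0,0]]}' 30
```

```text
time: 23.25
tcp_pos: [0.4351, 0.0571, 0.0104]
orientation: [0.693, 0.721, -0.0, -0.0]
wrist_force: [0.6, -0.8, -0.7]
gripper_width: 0.851
time: 23.95
tcp_pos: [0.4357, 0.0572, 0.0114]
orientation: [0.693, 0.721, -0.0, -0.0]
wrist_force: [-3.4, -0.0, 5.1]
gripper_width: 0.632
```

```bash
python3 -m handwheel '{"grip":[0.1,0.1,0.1,0.1,0.1],"slide":[[0,0,0.01],[0,0,0.03],[0,0,0.035],[0,0,0.035],[0,0,0]],"turn":[[0,0,0],[0,0,0],[0,0,0],[0,0,0],[0,0,0]]}'
python3 -m handwheel '{"grip":[0.1,0.1,0.1,0.1,0.1,0.1,0.1],"slide":[[0.035,-0.003,0],[0.035,-0.003,0],[0.035,-0.003,0],[0.03,-0.003,0],[0.019,0,0],[0,0,-0.03],[0,0,0]],"turn":[[0,0,0],[0,0,0],[0,0,0],[0,0,0],[0,0,0],[0,0,0],[0,0,0]]}'
python3 - <<'E'
from h import *
snap('side','s9'); snap('wrist','w9');s=r.sense(); print(s['tcp_pos'],s['wrist_force'],s['gripper_width'])
cv2.imwrite('pics/m9.png',np.hstack([cv2.resize(load('s9')[3][190:320,290:420],(400,400)),cv2.resize(load('w9')[3][160:360,190:390],(400,400))]))
E
```

```text
time: 24.45
tcp_pos: [0.4395, 0.0573, 0.1272]
orientation: [0.693, 0.721, 0.004, 0.004]
wrist_force: [0.7, 0.5, 0.4]
gripper_width: 0.633
time: 25.15
tcp_pos: [0.5868, 0.0451, 0.0865]
orientation: [0.693, 0.721, -0.003, -0.003]
wrist_force: [-1.5, -0.0, -1.1]
gripper_width: 0.631
[0.58808836 0.0452187  0.08983821] [0.04288085 0.39377935 0.1771741 ] 0.6306474677197776
```

View pics/m9.png

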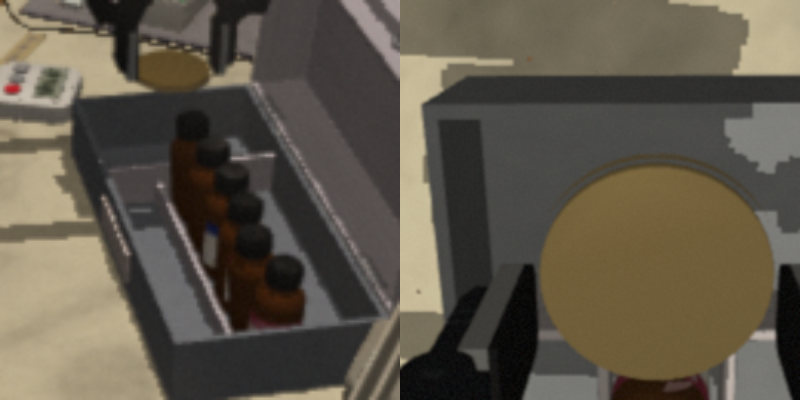

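```bash
python3 -m handwheel '{"grip":[0.1,0.1,0.1,0.1,0.1,0.1],"slide":[[0,0,-0.02],[0,0,-0.02],[0,0,-0.02],[0,0,-0.01],[0,0,-0.004],[0,0,0]],"turn":[[0,0,0],[0,0,0],[0,0,0],[0,0,0],[0,0,0],[0,0,0]]}'
```

```text
time: 25.85
tcp_pos: [0.5896, 0.0451, 0.0174]
orientation: [0.693, 0.721, -0.0, 0.0]
wrist_force: [-0.0, -0.2, -0.8]
gripper_width: 0.63
```

```bash
python3 -m handwheel '{"grip":[0.1,0.2,0.3,0.45,0.45,0.45],"slide":[[0,0,-0.0015],[0,0,0],[0,0,0],[0,0,0],[0,0,0],[0,0,0.01]],"turn":[[0,0,0],[0,0,0],[0,0,0],[0,0,0],[0,0,0],[0,0,0]]}'
python3 -m handwheel '{"grip":[0.45,0.45,0.45,0.45,0.0,-0.3,-0.3,-0.3],"slide":[[0,0,0.03],[0,0,0.04],[0,0,0.04],[0,0,0.045],[-0.03,-0.01,0.045],[-0.03,-0.01,0.045],[0,0,0],[0,0,0]],"turn":[[0,0,0],[0,0,0],[0,0,0],[0,0,0],[0,0,0],[0,0,0],[0,0,0],[0,0,0]]}'
python3 - <<'E'
from h import *
from scipy.optimize import least_squares
snap('wrist','w10'); s=r.sense(); print(s['tcp_pos'],s['gripper_width'])
th=.0455; C=np.array([np.cos(th),np.sin(th),0]);Y=np.array([-np.sin(th),np.cos(th),0])
H=np.array([.5948,-.062,.045])+.064*C
def bar(a,y=0): return H+C*(-.166*np.cos(a)+.02*np.sin(a))+Y*y+np.array([0,0,.166*np.sin(a)+.02*np.cos(a)])
A=lambda x,y:(220+(x+.5)/3-.5,125+(y+.5)/3-.5)
print('meas top ends',A(160,38),A(340,37),'w2 ends (612,20),(555,305)')
for a in (1.6,1.65,1.7,1.75): print(a,bar(a),proj('top0',bar(a,.05)),proj('top0',bar(a,-.05)),proj('w2',bar(a,.05)),proj('w2',bar(a,-.05)))
E
```

```text
time: 26.45
tcp_pos: [0.5882, 0.0452, 0.0242]
orientation: [0.693, 0.721, -0.001, -0.001]
wrist_force: [-1.2, 0.5, -0.6]
gripper_width: 0.724
time: 27.25
tcp_pos: [0.5356, 0.0268, 0.2651]
orientation: [0.693, 0.721, 0.002, 0.002]
wrist_force: [0.9, -0.5, -1.4]
gripper_width: 0.354
[0.53508706 0.02697261 0.26295768] 0.34759380742187757
meas top ends (273.0, 137.33333333333334) (333.0, 137.0) w2 ends (612,20),(555,305)
1.6 [ 0.68354665 -0.05795924  0.21034523] [272.84778424 141.35806799] [331.50012922 140.3088843 ] [593.30344407  25.87766851] [537.35141435 307.10228669]
1.65 [ 0.6917709  -0.05758478  0.20889718] [272.82145713 136.91866856] [331.30732467 135.89029548] [615.24206276  27.0488796 ] [555.26900025 305.25322308]
1.7 [ 0.69991258 -0.05721407  0.20703947] [272.81402651 132.63187009] [331.10355726 131.62410979] [635.28118056  28.57117519] [571.93269327 302.9842144 ]
1.75 [ 0.70795134 -0.05684806  0.20477675] [272.82533229 128.51351436] [330.88976166 127.52606712] [653.25664385  30.40914949] [587.21320317 300.33466802]
```

View pics/w10.png

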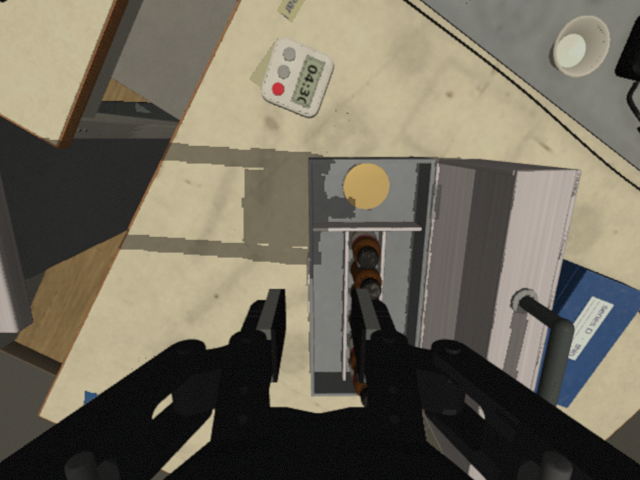

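The dish lies flat in the pocket at (366,187). The cover angle fits about 1.645 rad, which puts the bar at (0.691,-0.058,0.209).

```bash
python3 -m handwheel '{"grip":[-0.3,-0.3,-0.3,-0.3,-0.3,-0.3,-0.3,-0.3],"slide":[[0.03,-0.017,0],[0.03,-0.017,0],[0.03,-0.017,0],[0.03,-0.017,0],[0.03,-0.016,0],[0.009,0,0],[0,0,0],[0,0,0]],"turn":[[0,0,0],[0,0,0],[0,0,0],[0,0,0],[0,0,0],[0,0,0.4],[0,0,0],[0,0,0]]}'
```

```text
time: 28.1
tcp_pos: [0.6934, -0.0566, 0.26]
orientation: [0.69, 0.723, -0.001, -0.001]
wrist_force: [-0.1, 0.1, -0.5]
gripper_width: 0.354
```

```bash
python3 -m handwheel '{"grip":[-0.3,-0.3,-0.3,-0.3,-0.3],"slide":[[-0.0025,-0.001,-0.015],[0,0,-0.02],[0,0,-0.015],[0,0,-0.008],[0,0,0]],"turn":[[0,0,0],[0,0,0],[0,0,0],[0,0,0],[0,0,0]]}'
python3 -m handwheel '{"grip":[-0.4,-0.5,-0.6,-0.7,-0.8,-0.9,-1,-1],"slide":[[0,0,0],[0,0,0],[0,0,0],[0,0,0],[0,0,0],[0,0,0],[0,0,0],[0,0,0]],"turn":[[0,0,0],[0,0,0],[0,0,0],[0,0,0],[0,0,0],[0,0,0],[0,0,0],[0,0,0]]}' 40
```

```text
time: 28.6
tcp_pos: [0.6904, -0.0576, 0.2024]
orientation: [0.69, 0.723, -0.001, -0.001]
wrist_force: [0.4, 0.4, 0.2]
gripper_width: 0.346
time: 29.4
tcp_pos: [0.692, -0.0581, 0.205]
orientation: [0.691, 0.723, 0.0, 0.001]
wrist_force: [-0.3, 0.1, 5.2]
gripper_width: 0.119
```

```bash
python3 - <<'E'
import numpy as np
th=.0455
b=lambda a:np.array([(-.166*np.cos(a)+.02*np.sin(a))*np.cos(th),(-.166*np.cos(a)+.02*np.sin(a))*np.sin(th),.166*np.sin(a)+.02*np.cos(a)])
A=np.r_[np.arange(1.65,.54,-.1),np.arange(.5,-.03,-.05)]
for p,q in zip(A,A[1:]): print(round(q,2),np.round(b(q)-b(p),4)*1000, np.round(b(q)-b(1.65),4)+[.692,-.058,.205])
E
```

```text
1.55 [-16.5  -0.8   2.5] [ 0.6755 -0.0588  0.2075]
1.45 [-16.7  -0.8   0.8] [ 0.6588 -0.0595  0.2083]
1.35 [-16.7  -0.8  -0.9] [ 0.6421 -0.0603  0.2075]
1.25 [-16.5  -0.8  -2.5] [ 0.6256 -0.061   0.2049]
1.15 [-16.2  -0.7  -4.1] [ 0.6095 -0.0618  0.2008]
1.05 [-15.7  -0.7  -5.7] [ 0.5938 -0.0625  0.195 ]
0.95 [-15.   -0.7  -7.3] [ 0.5788 -0.0632  0.1878]
0.85 [-14.2  -0.6  -8.7] [ 0.5645 -0.0638  0.179 ]
0.75 [-13.3  -0.6 -10.1] [ 0.5512 -0.0644  0.1689]
0.65 [-12.2  -0.6 -11.4] [ 0.539  -0.065   0.1575]
0.55 [-11.   -0.5 -12.6] [ 0.528  -0.0655  0.1449]
0.5 [-5.  -0.2 -6.7] [ 0.523  -0.0657  0.1382]
0.45 [-4.7 -0.2 -6.9] [ 0.5183 -0.0659  0.1313]
0.4 [-4.3 -0.2 -7.1] [ 0.514  -0.0661  0.1242]
0.35 [-4.  -0.2 -7.4] [ 0.51   -0.0663  0.1168]
0.3 [-3.6 -0.2 -7.5] [ 0.5064 -0.0664  0.1093]
0.25 [-3.2 -0.1 -7.7] [ 0.5032 -0.0666  0.1016]
0.2 [-2.8 -0.1 -7.9] [ 0.5004 -0.0667  0.0937]
0.15 [-2.4 -0.1 -8. ] [ 0.498  -0.0668  0.0857]
0.1 [-2.  -0.1 -8.1] [ 0.496  -0.0669  0.0776]
0.05 [-1.6 -0.1 -8.2] [ 0.4943 -0.067   0.0694]
0.0 [-1.2 -0.1 -8.3] [ 0.4931 -0.0671  0.0611]
```

```bash
python3 -m handwheel '{"grip":[-1,-1,-1,-1,-1],"slide":[[-0.0082,-0.0004,0.0014],[-0.0083,-0.0004,0.001],[-0.0083,-0.0004,0.0006],[-0.0083,-0.0004,0.0002],[0,0,0]],"turn":[[0,0,0],[0,0,0],[0,0,0],[0,0,0],[0,0,0]]}' 40
```

```text
time: 29.9
tcp_pos: [0.6592, -0.0596, 0.2091]
orientation: [0.691, 0.723, 0.001, 0.001]
wrist_force: [1.1, 0.6, 7.5]
gripper_width: 0.119
```

```bash
python3 -m handwheel '{"grip":[-1,-1,-1,-1,-1,-1],"slide":[[-0.0167,-0.0008,-0.0009],[-0.0165,-0.0008,-0.0025],[-0.0162,-0.0007,-0.0041],[-0.0157,-0.0007,-0.0057],[-0.015,-0.0007,-0.0073],[0,0,0]],"turn":[[0,0,0],[0,0,0],[0,0,0],[0,0,0],[0,0,0],[0,0,0]]}'
python3 -m handwheel '{"grip":[-1,-1,-1,-1],"slide":[[-0.0142,-0.0006,-0.0087],[-0.0133,-0.0006,-0.0101],[-0.0122,-0.0006,-0.0114],[0,0,0]],"turn":[[0,0,0],[0,0,0],[0,0,0],[0,0,0]]}'
```

```text
time: 30.5
tcp_pos: [0.5761, -0.0632, 0.1863]
orientation: [0.691, 0.723, -0.001, -0.001]
wrist_force: [-6.6, 1.0, 5.3]
gripper_width: 0.126
time: 30.9
tcp_pos: [0.5363, -0.065, 0.1546]
orientation: [0.691, 0.723, -0.001, -0.002]
wrist_force: [-3.1, -0.1, -1.9]
gripper_width: 0.122
```

```bash
python3 -m handwheel '{"grip":[-1,-1,-1,-1,-1,-1,-1,-1],"slide":[[0,0,0],[-0.0057,-0.0003,-0.0061],[-0.0053,-0.0003,-0.0064],[-0.005,-0.0002,-0.0067],[-0.0047,-0.0002,-0.0069],[-0.0043,-0.0002,-0.0071],[-0.004,-0.0002,-0.0074],[0,0,0]],"turn":[[0,0,0],[0,0,0],[0,0,0],[0,0,0],[0,0,0],[0,0,0],[0,0,0],[0,0,0]]}' 60
python3 -m handwheel '{"grip":[-1,-1,-1,-1,-1],"slide":[[-0.0036,-0.0002,-0.0075],[-0.0032,-0.0001,-0.0077],[-0.0028,-0.0001,-0.0079],[-0.0024,-0.0001,-0.008],[0,0,0]],"turn":[[0,0,0],[0,0,0],[0,0,0],[0,0,0],[0,0,0]]}'
```

```text
time: 31.7
tcp_pos: [0.5094, -0.0663, 0.1148]
orientation: [0.691, 0.723, 0.0, -0.0]
wrist_force: [3.6, 3.1, -5.6]
gripper_width: 0.115
time: 32.2
tcp_pos: [0.4976, -0.0668, 0.0836]
orientation: [0.691, 0.723, 0.0, 0.0]
wrist_force: [5.8, 4.3, -6.3]
gripper_width: 0.117
```

```bash
python3 -m handwheel '{"grip":[-1,-1,-1,-1,-1],"slide":[[-0.0012,-0.0001,-0.005],[-0.0012,-0.0001,-0.005],[-0.001,-0.0001,-0.005],[-0.0008,0,-0.004],[0,0,0]],"turn":[[0,0,0],[0,0,0],[0,0,0],[0,0,0],[0,0,0]]}'
python3 -m handwheel '{"grip":[-1,-1,-1,-1],"slide":[[-0.0005,0,-0.002],[-0.0003,0,-0.0015],[-0.0003,0,-0.0015],[0,0,0]],"turn":[[0,0,0],[0,0,0],[0,0,0],[0,0,0]]}'
```

```text
time: 32.7
tcp_pos: [0.4936, -0.067, 0.0651]
orientation: [0.691, 0.723, 0.0, -0.0]
wrist_force: [6.1, 4.5, -5.7]
gripper_width: 0.117
time: 33.1
tcp_pos: [0.4929, -0.067, 0.0608]
orientation: [0.691, 0.723, 0.001, 0.0]
wrist_force: [3.6, 5.6, -2.1]
gripper_width: 0.118
```

```bash
python3 -m handwheel '{"grip":[-1,-1,-1,-1],"slide":[[0,0,-0.0015],[0,0,-0.0015],[0,0,-0.001],[0,0,0]],"turn":[[0,0,0],[0,0,0],[0,0,0],[0,0,0]]}'
```

```text
time: 33.5
tcp_pos: [0.4925, -0.067, 0.0571]
orientation: [0.691, 0.723, 0.0, -0.0]
wrist_force: [-0.8, 5.7, 3.3]
gripper_width: 0.116
```

```bash
python3 -m handwheel '{"grip":[-1,-1,-1,-1],"slide":[[0,0,-0.0015],[0,0,-0.0015],[0,0,-0.001],[0,0,0]],"turn":[[0,0,0],[0,0,0],[0,0,0],[0,0,0]]}'
python3 - <<'E'
from h import *
snap('side','s11'); cv2.imwrite('pics/s11.png',cv2.resize(load('s11')[3][150:350,260:480],None,fx=3,fy=3))
E
```

```text
time: 33.9
tcp_pos: [0.4925, -0.0671, 0.0562]
orientation: [0.69, 0.723, -0.0, -0.0]
wrist_force: [-19.7, 9.1, 38.8]
gripper_width: 0.116
```

```bash
python3 -m handwheel '{"grip":[-1,-0.8,-0.6,-0.45,-0.45,-0.45],"slide":[[0,0,0.0025],[0,0,0],[0,0,0],[0,0,0],[0,0,0],[0,0,0]],"turn":[[0,0,0],[0,0,0],[0,0,0],[0,0,0],[0,0,0],[0,0,0]]}'
python3 -m handwheel '{"grip":[-0.45,-0.45,-0.45,-0.45,-1,-1,-1],"slide":[[0,0,0.015],[0,0,0.03],[0,0,0.04],[0,0,0.04],[0,0,0.01],[0,0,0],[0,0,0]],"turn":[[0,0,0],[0,0,0],[0,0,0],[0,0,0],[0,0,0],[0,0,0],[0,0,0]]}'
```

```text
time: 34.55
tcp_pos: [0.4917, -0.0679, 0.0557]
orientation: [0.691, 0.723, -0.001, -0.0]
wrist_force: [-7.2, 1.5, 9.9]
gripper_width: 0.276
time: 35.25
tcp_pos: [0.4917, -0.0675, 0.189]
orientation: [0.691, 0.723, -0.001, -0.001]
wrist_force: [0.4, 1.5, 0.2]
gripper_width: 0.0
```

```bash
python3 - <<'E'
from h import *
snap('wrist','w12');snap('side','s12');snap('top','t12')
K=[.5922,-.0496,.113]
for n in ('w12','s12','t12'):
    p=proj(n,K); print(n,p)
i=load('w12')[3]; j=load('s12')[3][180:300,270:430]
p=proj('w12',K).astype(int);q=i[max(0,p[1]-70):p[1]+70,max(0,p[0]-100):p[0]+100]
print('origin',max(0,p[0]-100),max(0,p[1]-70))
a=cv2.resize(q,(400,int(400*q.shape[0]/q.shape[1])));b=cv2.resize(j,(400,300))
hh=max(a.shape[0],300);pad=lambda m:cv2.copyMakeBorder(m,0,hh-m.shape[0],0,0,cv2.BORDER_CONSTANT)
# numeric: dark pixels near predicted
g=cv2.cvtColor(i,cv2.COLOR_BGR2GRAY)
for n in ('w12','s12'):
    g=cv2.cvtColor(load(n)[3],cv2.COLOR_BGR2GRAY);c=proj(n,[.5922,-.0496,.103]).astype(int)
    R=30 if n=='w12' else 15
    print(n,c);print('\n'.join(' '.join('%3d'%v for v in row[::2 if R==30 else 1]) for row in g[c[1]-R:c[1]+R:2 if R==30 else 1,max(0,c[0]-R):c[0]+R]))
E
```

```text
w12 [479.95836005 236.87739896]
s12 [359.57433799 221.67061782]
t12 [297.25621512 203.67272191]
origin 379 166
w12 [473 232]
127 126 126 125 122 124 130 123 126 112 106 103 105 103 107 107 118 124 123 126 124 123 123 121 122 125 125 123 122 143
127 129 124 126 124 125 126 121 127  73  15  19  17  17  14  20 102 125 124 125 124 123 125 118 124 126 127 124 121 151
126 126 125 125 125 126 123 124 126 114  25  20  20  22  19  28 118 123 124 124 123 121 124 120 122 126 127 123 120 157
127 126 123 123 125 125 124 124 129 102  21  21  17  20  18  35 126 123 125 126 122 124 123 118 124 128 124 123 129 158
127 127 125 124 125 128 126 124 128  97  17  18  17  19  12  47 128 124 124 124 123 122 122 119 125 127 126 121 134 156
114 120 125 126 126 126 124 124 131  89  22  24  19  20  19  76 126 121 125 124 123 120 123 120 124 127 125 122 141 158
 65  49  52  51  51  53  52  54  54  29  13  18  18  17  10  60  80  78  82  81  79  80  78  77  81  96 126 121 145 158
 39  21  19  17  20  18  22  22  22  25  19  20  22  17  20  20  11  18  21  16  18  15  13  12  15  31 123 122 150 158
 39  24  20  20
[... 5538 characters left out ...]
 124 117 120 120 119 119 118 117 122 117  72  33  26  28  39  97 116 119 118 116 116 120 120 125 146
159 159 159 159 162 157 127 117 118 120 121 117 117 118 120  90  47  24  23  28  63 109 121 117 116 117 117 120 123 131
157 159 158 157 161 158 109 112 121 119 119 119 116 117 120 116  81  42  24  25  39 100 117 118 118 117 118 118 120 121
157 158 158 158 159 158 120 109 121 120 120 120 117 117 120 122 115  63  32  25  29  61 107 117 118 116 115 118 120 119
156 158 159 157 157 161 153 103 118 122 119 118 118 118 118 117 118  89  42  25  27  38  96 116 118 117 116 115 117 119
156 156 156 159 157 159 155 118 115 121 120 119 118 118 116 119 119 114  63  30  24  28  60 106 115 117 116 116 116 118
```

The knob's top face is at (479,235) in the wrist view, against a predicted (480,237), so the model holds. I'll push from its left side.

```bash
python3 -m handwheel '{"grip":[-1,-1,-1,-1,-1,-1],"slide":[[0.025,0.013,0],[0.025,0.013,0],[0.025,0.013,0],[0.025,0.0135,0],[0,0,0],[0,0,0]],"turn":[[0,0,0],[0,0,0],[0,0,0],[0,0,0],[0,0,0],[0,0,0]]}'
python3 -m handwheel '{"grip":[-1,-1,-1,-1,-1,-1],"slide":[[0,0,-0.03],[0,0,-0.025],[0,0,-0.015],[0,0,-0.007],[0,0,0],[0,0,0]],"turn":[[0,0,0],[0,0,0],[0,0,0],[0,0,0],[0,0,0],[0,0,0]]}'
```

```text
time: 36.0
tcp_pos: [0.5916, -0.0146, 0.1886]
orientation: [0.69, 0.724, -0.001, -0.001]
wrist_force: [0.3, -0.1, 1.4]
gripper_width: 0.0
time: 36.6
tcp_pos: [0.5929, -0.0151, 0.1147]
orientation: [0.691, 0.723, 0.0, 0.001]
wrist_force: [-0.1, -0.2, 0.0]
gripper_width: -0.004
```

```bash
python3 -m handwheel '{"grip":[-1,-1,-1,-1,-1,-1],"slide":[[0,0,-0.004],[0,-0.005,0],[0,-0.006,0],[0,-0.006,0],[0,-0.006,0],[0,0,0]],"turn":[[0,0,0],[0,0,0],[0,0,0],[0,0,0],[0,0,0],[0,0,0]]}'
python3 -m handwheel '{"grip":[-1,-1,-1,-1,-1],"slide":[[0.0002,-0.005,0],[0.0002,-0.005,0],[0.0002,-0.005,0],[0.0002,-0.002,0],[0,0,0]],"turn":[[0,0,0],[0,0,0],[0,0,0],[0,0,0],[0,0,0]]}'
```

```text
time: 37.2
tcp_pos: [0.5925, -0.0389, 0.1097]
orientation: [0.691, 0.723, 0.0, 0.0]
wrist_force: [-0.5, -0.4, -0.3]
gripper_width: -0.0
time: 37.7
tcp_pos: [0.5931, -0.0553, 0.1094]
orientation: [0.691, 0.723, -0.0, -0.0]
wrist_force: [-0.8, -0.5, 0.2]
gripper_width: 0.007
```

```bash
python3 -m handwheel '{"grip":[-1,-1,-1],"slide":[[0,-0.002,0],[0,-0.002,0],[0,0,0]],"turn":[[0,0,0],[0,0,0],[0,0,0]]}'
python3 -m handwheel '{"grip":[-1,-1,-1],"slide":[[0,-0.002,0],[0,-0.002,0],[0,0,0]],"turn":[[0,0,0],[0,0,0],[0,0,0]]}'
```

```text
time: 38.0
tcp_pos: [0.593, -0.0557, 0.1094]
orientation: [0.69, 0.724, 0.002, -0.002]
wrist_force: [-0.9, 13.7, 2.8]
gripper_width: -0.0
time: 38.3
tcp_pos: [0.593, -0.0561, 0.1095]
orientation: [0.69, 0.724, 0.003, -0.004]
wrist_force: [-1.0, 30.5, 6.5]
gripper_width: 0.001
```

The knob stopped hard at about the expected end of its travel. I'll back off, lift and look.

```bash
python3 -m handwheel '{"grip":[-1,-1,-1,-1,-1,-1,-1,-1],"slide":[[0,0.01,0],[0,0.01,0],[0,0,0.03],[0,0,0.04],[0,0,0.04],[-0.04,-0.01,0.03],[-0.04,-0.01,0.03],[0,0,0]],"turn":[[0,0,0],[0,0,0],[0,0,0],[0,0,0],[0,0,0],[0,0,0],[0,0,0],[0,0,0]]}'
python3 -m handwheel '{"grip":[-1,-1,-1,-1,-1,-1,-1,-1],"slide":[[-0.03,-0.04,0.02],[-0.03,-0.04,0.02],[-0.02,-0.04,0],[-0.02,-0.04,0],[-0.02,-0.04,0],[-0.02,-0.04,0],[-0.02,-0.04,0],[0,0,0]],"turn":[[0,0,0],[0,0,0],[0,0,0],[0,0,0],[0,0,0],[0,0,0],[0,0,0],[0,0,0]]}'
python3 - <<'E'
from h import *
snap('side','s13');snap('top','t13');snap('wrist','w13');print(r.sense()['tcp_pos'],r.sense()['time'])
for n in ('top0','t13'): pass
for l,d in (('start',.0125),('end',-.0125)):
    k=np.array([.5948,-.062,.113])+[-.002-d*.0455,d,0]; print(l,proj('t13',k),proj('s13',k))
a=cv2.resize(load('t13')[3][140:320,210:450],(400,300));b=cv2.resize(load('s13')[3][170:400,200:440],(400,383))
c=cv2.resize(load('w13')[3],(400,300))
m=np.zeros((600,800,3),np.uint8);m[:300,:400]=a;m[300:600,:400]=c;m[:383,400:]=b
cv2.imwrite('pics/m13.png',m)
E
```

```text
time: 39.1
tcp_pos: [0.5141, -0.0639, 0.2845]
orientation: [0.691, 0.723, 0.002, 0.004]
wrist_force: [1.5, -0.5, 1.1]
gripper_width: -0.002
time: 39.9
tcp_pos: [0.3562, -0.3408, 0.3144]
orientation: [0.693, 0.721, -0.001, -0.001]
wrist_force: [0.2, 1.5, -0.7]
gripper_width: -0.003
[ 0.35898492 -0.33662833  0.31485982] 40.05
start [297.20407794 203.65532694] [359.57844419 221.64418458]
end [310.33082916 203.36427323] [363.2006755  228.08285483]
```

View pics/m13.png

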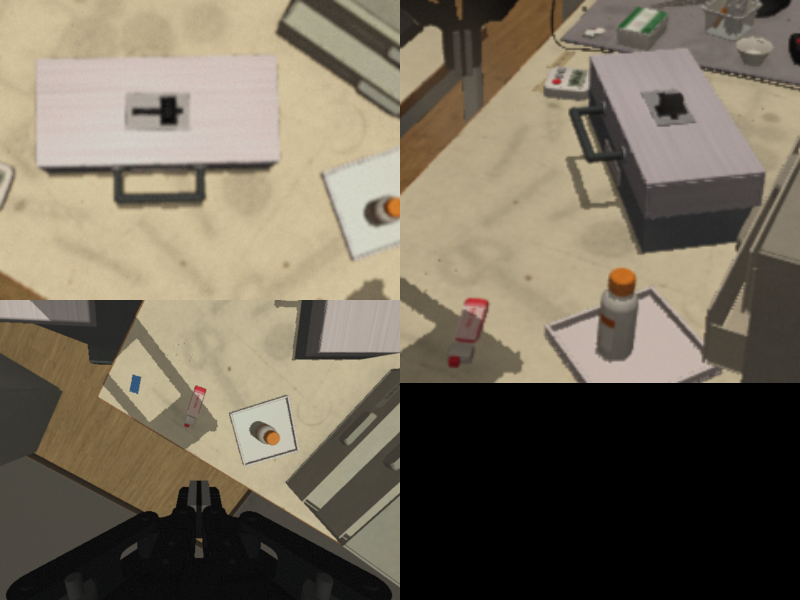

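```bash
python3 -c "
from bench import r
print(r.close_job())"
```

```text
the job is handed in; nothing more can be done
None
```

The staining case is packed, shut and locked, and the job was handed in at about 40 s of the 184 s allowed.

- **Packing:** The glue bottle stands in the white tray. All three loose stain bottles went into the three free places of the row (the two empty ones and the glue's). The petri dish lies in the left pocket.
- **Cover:** I lowered it by its handle in small steps all the way down. It closed without slamming, and the handle reached its shut height before pushing back with 39 N.
- **Lock:** I pushed the knob to the right until it hit its end stop at 30 N.

**Last checks:**
- The final pictures show the cover flush and the glue upright. They also show the timer and lighter sitting clear.
- The knob appears about 1 pixel from where full travel should put it. Its end stop came about 2 mm short of my prediction, which is within the calibration error.
- In the last views before the cover came down, the bottles I could see stood upright and the dish lay flat. Once it was shut I could not see inside.
- The cameras disagreed by up to about 5 mm on y positions, so I placed the bottles by the distances between them.

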